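Zero the scale and hold the sieve over the bowl

ROBOT

A 6-joint arm with a two-finger parallel gripper is mounted at the origin on a cart in front of the work surface, level with it; the furniture and walls round the work are solid. World frame = base frame: x ahead of the robot, y to its left, z up, the work surface at z = 0. Lengths are in mm, angles in rad, forces in N, time in s.
With the tool pointing down it reaches from about 300 to 850 mm from the base axis. Payload 5.4 kg.
Tool frame: the origin (TCP) lies at the centre of the arm's flange, where the gripper is bolted on; the fingertips stand 173 mm ahead of it and the grasp point (between the pads) lies 155 mm ahead of it (nose_length is the distance from the TCP to the fingertips, in mm); z points along the fingers, y is the line along which they close (so a half turn about z gives the same grasp; the last joint's range is limited). The gripper opens to 85 mm and grips with 20 to 120 N. Pads are 22 mm wide; open, the fingers measure 114 mm over their backs; the gripper's body (76 mm by 85 mm) begins 54 mm behind the grasp point. The pads swing forward as they close: fully open they stand 13 mm farther back than shut.
Start: joints at [0.979, 0.158, 1.597, -0, 1.386, -0.21], TCP at [214.249, 533.577, 404.699] pointing down, gripper open.
Joint ranges: [-2.91, 2.91], [-0.94, 2.29], [0.18, 2.7], [-1.29, 4.43], [0.17, 2.64], [-3, 3]. Speed limits (rad/s): [2.57, 2.57, 3.14, 3.14, 3.14, 3.14].

INTERFACE

Orientations are given as a rotation vector (axis times angle).
In Python, from cell import sense, snapshot, get_calibration, job_done, boxes_of, nose_length gives the robot as it stands.
- The arm moves only by the tool send_rows, never from a script. Its argument "commands" is a list of rows, each a list of 2 entries, a list of its own where there are three numbers: the shift along the tool's x, y, z scaled (see below), then the turn, a rotation vector about the tool's x, y, z scaled (see below). A call has 1 to 10 rows; each row is the pose to reach, as a shift and turn from the pose commanded when the call began, along the tool's axes at that moment; what a row does not reach only later rows make up. The controller multiplies each number of a shift by 15 cm and each number of a turn by pi/2 rad. A row lasts 1/12 s, in which the tool goes at most 41.7 mm and 7.16 degrees, less where a joint would pass 70% of its speed; a pose out of reach is approached as far as the arm can. A call with a number of a shift or a turn outside -1 to 1 is refused whole. A call with a gripper value outside its range is refused whole. "hand" is the opening, from 0 (shut) to 1 (fully open), set as the call begins (left out, the last holds). The fingers move at their own pace and stop on an object; "squeeze" is the grip in N (left out, the last holds). Time passes only in rows, so rows that repeat a pose let the fingers close. It gives the time, the measured TCP pose, the force, the opening and the grip force at its end, in the units of the state.
- sense(): the state, without advancing time (a new reading comes with each control period).
- snapshot(name): name is "scene" or "top"; returns (picture, depth): 480x640x3 uint8, red, green, blue; 480x640 float32, mm along the optical axis (not along the pixel's ray), 0 where there is no reading.
- get_calibration(name): a dict with "fov_y" (degrees; the focal length in pixels is half the picture's height over the tangent of half this angle, whatever the lens; pixels are square), "cx", "cy" (the principal point, pixels), "extrinsics" (4x4, takes a point from world to camera coordinates). Camera axes: x right, y up, looking along -z (the intrinsics and any distortion apply to the point x, -y, -z); pixel columns grow to the right and rows downward; lengths in mm; the calibration is good to about 2 mm. A picture is of the moment at which its call begins. get_calibration takes no time and is no camera call.
- job_done(): hands the job in; it is judged then, once.
Trained networks look in the newest picture that a camera, given by its name, has taken for a name from the list of things; names that differ only in an ending like _2 or _b are one class to them, and where a whole thing is asked for, a point or a joint stands for the part that bears it (a point fixed in the world has none). Each returns a list of dicts, best first, with "p" (0 to 1); they miss things now and then, are a little off and sometimes report something else, mostly with a low value. They report only what shows in the picture. A call takes as long as a camera call.
- boxes_of(name, camera): "location" ([x, y, z] in mm, in world coordinates, good to about 4 mm: the middle of the surface that is visible of it).
The state is a dict: "time": time; "q": joint angles; "joint_vel": joint speeds; "joint_torque": joint torques, N m; "tcp_pos": TCP position; "tool_rot": TCP orientation; "contact_force": force on the tool from outside, world axes, zero at the start; "torque": the same for the moment, N m; "width": opening from 0.0 (shut) to 1.0 (fully open); "grip_force": force on a finger pad.
Only numpy, scipy, OpenCV 4.12 (cv2) and the standard library are available. Lean on these libraries where they do the work, as an engineer would, in place of code of your own. Each camera call takes 0.05 s, during which the arm holds its last target. There are 200 camera calls.

TASK

I want to sift straight into the bowl on the kitchen scale: press the scale's round key to wake it, then the square key to change it to grams, then the long key to zero out the bowl, one key at a time. Then take the small sieve by its black handle from the tumbler where it drips dry, leaving the tumbler standing, and carry it across to the bowl without shifting the bowl, the jars or the tin in between. Finish still holding it for me over the middle of the bowl, level and still, the bottom of the mesh about 1 cm below the bowl's rim; the sieve must never touch the bowl or the scale, as that would spoil the weighing.

Things in the scene. Friction and masses are not known exactly. Their poses are not given: they have to be found in the camera images.
- scale: Flat white kitchen scale, 220 (x) x 190 (y) x 24 mm high, fixed, on the robot's left or right. Origin: under its centre on the worktop; x from the key edge to the back, y left. Round steel platform, 148 mm across. Along the front edge (x = -83 mm), left to right: round key (y = 75), dark display, square key (y = -30), long key (y = -71 mm).
- key_round (a joint): Round black key, 20 mm across (it wakes the scale). Value in m: 0 = up, 0.004 = fully down. The spring starts at 1.5 N and needs 3.5 N fully down; pressed from about 0.0025 on; springs back.
- key_square (a joint): Square black key, 17 x 17 mm (changes ounces to grams). Same travel and spring as the round key.
- key_long (a joint): Long black key, 34 mm along the scale's y, 17 mm along its x (zeroes the scale). Same travel and spring as the round key.
- key_round_top (a point): Centre of the top of the round key; 30 mm above the worktop when up (6 mm above the scale's face). Keys are pressed straight down.
- key_square_top (a point): Centre of the top of the square key, as above.
- key_long_top (a point): Centre of the top of the long key, as above; 41 mm from the square key's centre.
- platform (a point): Centre of the top of the scale's steel platform, 30 mm behind the scale's centre, 31 mm above the worktop.
- bowl: Loose white china rice bowl, 115 mm across the rim, 52 mm high, wall about 4 mm, round, mouth up, standing on the platform. Origin: centre of its underside.
- bowl_rim (a point): Centre of the bowl's mouth in the plane of its rim, 52 mm above the bowl's underside, z up.
- sieve: Steel sieve, about 90 g: round mesh basket 66 mm across, 28 mm deep, under a flat rim 88 mm across (z = 28 to 31 mm). Origin: lowest point of the mesh, on the axis; z up. Black handle along -x, x = -58 to -150 mm, 14 wide (y), 10 thick, middle at z = 33.5 mm. At the start the rim rests on the tumbler, basket inside, handle roughly towards the robot.
- sieve_grip (a point): Point in the middle of the handle's thickness, 85 mm from the basket's axis (x = -85, z = 33.5 mm in the sieve's frame): a good place to grip across the handle from above.
- tumbler: Loose clear glass tumbler, 80 mm across, 88 mm high, that the sieve stands in. Origin: centre of its underside.
- tea_tin: Tall round tea canister with a red lid, 104 mm across, 144 mm high, standing loose between the tumbler and the scale; leave alone. Origin: centre of its underside.
- sugar_jar: Glass jar with a grey screw lid, 62 mm across, 90 mm high, in the same row; leave alone. Origin: centre of its underside.
- spice_jar: Slim spice jar with a black cap, 41 mm across, 105 mm high, in the same row; leave alone. Origin: centre of its underside.

How it is judged (in metres and radians):
On the way, in this order (a step that is already met when the one before it is completed fails the run):
1. the round key is pressed, the other two up (value of joint key_round above 0.0025 m and value of joint each of key_square, key_long below 0.001 m), for 0.05 s.
2. then the square key is pressed, the other two up (value of joint key_square above 0.0025 m and value of joint each of key_round, key_long below 0.001 m), for 0.05 s.
3. then the long key is pressed, the other two up (value of joint key_long above 0.0025 m and value of joint each of key_round, key_square below 0.001 m), for 0.05 s.
4. then the sieve is lifted out of the tumbler (height (world z) of sieve above 0.1 m and contact force between the fingers and sieve above 1 N), for 0.1 s.
At the end, for the whole second after the job is handed in: Sieve held by the fingers, still, level within 8 degrees, axis within 14 mm of the bowl's, mesh bottom 2 to 22 mm below the rim plane; sieve, fingers, arm clear of bowl and scale; bowl upright within 30 mm of the platform's centre; keys up; tumbler, tin, jars upright (contact force between the fingers and sieve above 1 N and horizontal distance between sieve and bowl_rim below 0.014 m and z of sieve in the frame of bowl_rim between -0.022 and -0.002 m and angle between sieve's own z axis and vertical below 0.14 rad and linear speed of sieve below 0.02 m/s and contact force between each of sieve, the arm, the fingers and bowl below 0.05 N and contact force between each of sieve, the arm, the fingers and scale below 0.05 N and horizontal distance between bowl and platform below 0.03 m and angle between each of bowl, tea_tin, sugar_jar, spice_jar's own z axis and vertical below 0.1 rad and z of bowl in the frame of platform below 0.004 m and angle between tumbler's own z axis and vertical below 0.2 rad and height (world z) of tumbler below 0.01 m and value of joint each of key_round, key_square, key_long below 0.001 m); the arm keeps its last pose, push and grip.
It fails at once if two keys are pressed at the same time (value of joint each of key_round, key_square above 0.002 m or value of joint each of key_round, key_long above 0.002 m or value of joint each of key_square, key_long above 0.002 m).
It fails at once if the sieve touches the bowl or the scale (contact force between sieve and bowl above 0.3 N or contact force between sieve and scale above 0.3 N).
It fails at once if the bowl is shifted by more than 12 mm (distance of bowl from where it was at the start of the episode above 0.012 m).
It fails at once if the tin or a jar in between is shifted by more than 20 mm (distance of any of tea_tin, sugar_jar, spice_jar from where it was at the start of the episode above 0.02 m).
It fails at once if the tumbler is knocked over (angle between tumbler's own z axis and vertical above 0.5 rad).
It also fails if it takes over 61 s, if anything falls off the work surface, if the arm or the gripper's body presses on something with over 40 N, if the wrist force passes 120 N, or if a joint passes its speed limit or range.

## Working session

There is one attempt and no reset: what is moved stays moved. The work goes in short steps, Python scripts to look and compute and a tool call to move; the robot and the scene stay as the last step left them, time stands still between calls to the robot, and variables do not carry over. Pictures are saved under pics/ and viewed, at most 10 in all, crops included, and the job is handed in when it is done.

Besides the shell and the picture viewer there is one more tool, called after "Call:" as name([rows], argument=value, ...), one row to a line, values as JSON. send_rows: Moves the arm, as the interface text tells. Its arguments: {"type":"object","properties":{"commands":{"type":"array"},"hand":{"type":"number"},"squeeze":{"type":"number"}},"required":["commands"]}

```bash
mkdir -p pics; python3 - <<'E'
from cell import *
import cv2
for c in("scene","top"):
    p,d=snapshot(c); cv2.imwrite(f"pics/{c}0.png",p[:,:,::-1]); 
    import numpy as np; np.save(f"{c}_d.npy",d); np.save(f"{c}_p.npy",p)
    k=get_calibration(c); print(c,k)
for n in ["scale","key_round","key_square","key_long","bowl","sieve","tumbler","tea_tin","sugar_jar","spice_jar","sieve_grip","bowl_rim"]:
    for c in("scene","top"):
        print(n,c,[(np.round(b["location"]),round(b["p"],2)) for b in boxes_of(n,c)[:2]])
s=sense();print(s)
E
```

```text
scene {'fov_y': 51.363598385806924, 'cx': 313.1251789662751, 'cy': 231.29515074517766, 'extrinsics': array([[ 5.81321515e-01, -8.13591875e-01,  1.15566937e-02,
        -3.37347899e+02],
       [ 6.06188667e-01,  4.42516322e-01,  6.60843858e-01,
        -3.64759306e+02],
       [-5.42771219e-01, -3.77157216e-01,  7.50434433e-01,
        -1.05102962e+03],
       [ 0.00000000e+00,  0.00000000e+00,  0.00000000e+00,
         1.00000000e+00]])}
top {'fov_y': 52.457169647850606, 'cx': 320.358561136775, 'cy': 239.8838474035012, 'extrinsics': array([[ 8.35356337e-03, -9.99930219e-01,  8.35315898e-03,
        -3.80740974e+01],
       [ 9.96501047e-01,  9.01904667e-03,  8.30922370e-02,
        -5.27848599e+02],
       [-8.31617762e-02,  7.62981540e-03,  9.96506851e-01,
        -1.27429037e+03],
       [ 0.00000000e+00,  0.00000000e+00,  0.00000000e+00,
         1.00000000e+00]])}
scale scene [(array([515., 206.,  24.]), 0.57)]
scale top [(array([528., 227.,  22.]), 0.81)]
key_round scene [(array([ 532., -279.,   41.]), 0.39)]
key_round top [(array([629.,   6.,  95.]), 0.58), (array([489., 327.,
[... 1104 characters left out ...]
time': 1.3, 'q': array([ 9.78871042e-01,  1.58427910e-01,  1.59701225e+00, -2.40905716e-05,
        1.38619700e+00, -2.10110897e-01]), 'joint_vel': array([-1.58417961e-03,  4.83628424e-04,  1.12767250e-03, -2.52712264e-04,
        1.09644163e-03,  3.64619921e-05]), 'joint_torque': array([ 5.37092328e-04, -3.96025550e+01, -3.31690264e+01, -1.82583553e-04,
        8.74218531e-04,  1.22180512e-05]), 'tcp_pos': array([214.26717805, 533.56953699, 404.6773061 ]), 'tool_rot': array([ 5.96108556e-01,  3.08451473e+00, -7.88804347e-05]), 'contact_force': array([ 0.38124443, -0.25258275, -0.18542943]), 'torque': array([0.00086549, 0.00655213, 0.06187988]), 'grip_force': 0.0, 'width': 1.002049675704883}
```

View pics/top0.png

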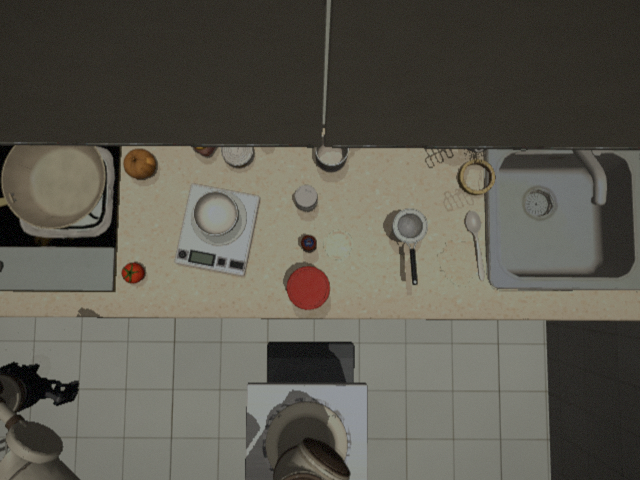

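View pics/scene0.png

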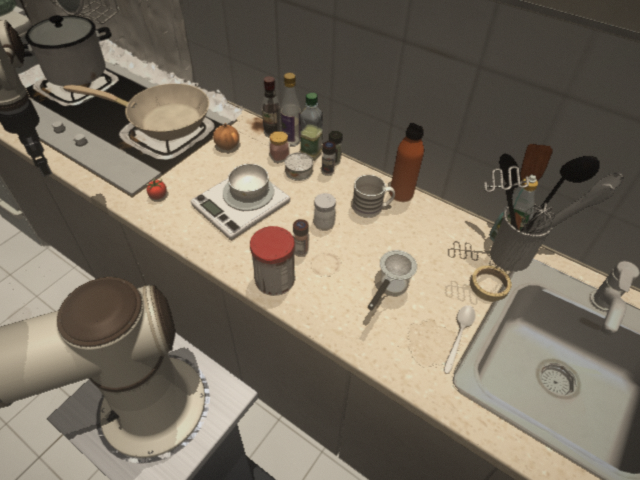

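The top view shows the scale at about (218,230), the bowl at (217,213) and the keys along its lower edge, from (183,255) to (238,267). The tin, spice jar and sugar jar are at columns 305–310. The sieve is at (409,227), with its handle running down to (414,285).

```bash
cat > h.py <<'E'
import numpy as np
from cell import *
def ray(c,u,v,z):
    "pixel -> world point(s) on height z"
    k=get_calibration(c);f=240/np.tan(np.radians(k["fov_y"]/2));E=k["extrinsics"];R,t=E[:3,:3],E[:3,3]
    d=R.T@np.array([(u-k["cx"])/f,-(v-k["cy"])/f,-1]);o=-R.T@t
    return o+d*(z-o[2])/d[2]
def proj(c,P):
    k=get_calibration(c);f=240/np.tan(np.radians(k["fov_y"]/2));E=k["extrinsics"]
    q=E[:3,:3]@np.asarray(P,float)+E[:3,3]
    return k["cx"]+f*q[0]/-q[2], k["cy"]-f*q[1]/-q[2]
def cloud(c,d,u0,u1,v0,v1):
    k=get_calibration(c);f=240/np.tan(np.radians(k["fov_y"]/2));E=k["extrinsics"]
    v,u=np.mgrid[v0:v1,u0:u1];D=d[v0:v1,u0:u1]
    q=np.stack([(u-k["cx"])/f*D,-(v-k["cy"])/f*D,-D],-1)
    return (q-E[:3,3])@E[:3,:3]
E
python3 - <<'E'
from h import *
import cv2
p=np.load("top_p.npy")[:,:,::-1];d=np.load("top_d.npy")
a=cv2.resize(p[178:282,170:270],None,fx=4,fy=5.6923,interpolation=cv2.INTER_CUBIC)
a=cv2.resize(p[178:282,168:268],(577,600),interpolation=cv2.INTER_CUBIC)
cv2.imwrite("pics/sc.png",a)
b=cv2.resize(p[200:292,370:462],(600,600),interpolation=cv2.INTER_CUBIC)
cv2.imwrite("pics/sv.png",b)
# scale outline: brightness mask
P=cloud("top",d,168,268,178,282)
m=(P[...,2]>12)&(P[...,2]<34)
xy=P[m][:,:2].astype(np.float32); print(cv2.minAreaRect(xy))
# rim of bowl
r=(P[...,2]>72); q=P[r]; print("rim",len(q),q.mean(0),cv2.minEnclosingCircle(q[:,:2].astype(np.float32)),q[:,2].max())
# keys: dark pixels
g=p[178:282,168:268].max(2); 
n,l,st,c=cv2.connectedComponentsWithStats(((g<75)&m).astype(np.uint8))
for i in range(1,n):
    if st[i,4]>6: u,v=c[i]+[168,178]; print(c[i]+[168,178],st[i],ray("top",u,v,28))
P=cloud("top",d,385,440,200,292)
m=(P[...,2]>75);q=P[m];print("sv",len(q))
g=p[200:292,385:440].max(2);h=q[(g[m]<70)];print("dark",h.mean(0),h.min(0),h.max(0),len(h))
w=q[(g[m]>=70)];print("rim",cv2.minEnclosingCircle(w[:,:2].astype(np.float32)),np.median(w[:,2]))
E
```

```text
((556.53857421875, 242.33889770507812), (191.58486938476562, 220.33840942382812), 79.7220687866211)
rim 278 [571.17341618 206.13221519 235.54469782] ((522.6502685546875, 129.44583129882812), 184.07957458496094) 1314.017242340276
[182.2826087  253.95652174] [11 72  8  8 46] [487.1431365  330.30631281  28.        ]
[201.08860759 257.70253165] [ 20  72  27  16 158] [477.69696086 280.54025052  28.        ]
[221.11627907 261.25581395] [50 80  7  8 43] [468.79229815 227.60487506  28.        ]
[236.3255814 264.3372093] [62 82 14  9 86] [461.02497335 187.40067324  28.        ]
sv 895
dark [ 462.46373238 -262.01118113  111.84837819] [ 413.68504018 -289.40294414   78.65267455] [ 591.96618677  -23.58814911 1314.01724234] 167
rim ((504.3999328613281, -159.65899658203125), 159.93789672851562) 89.94434357557567
```

View pics/sc.png

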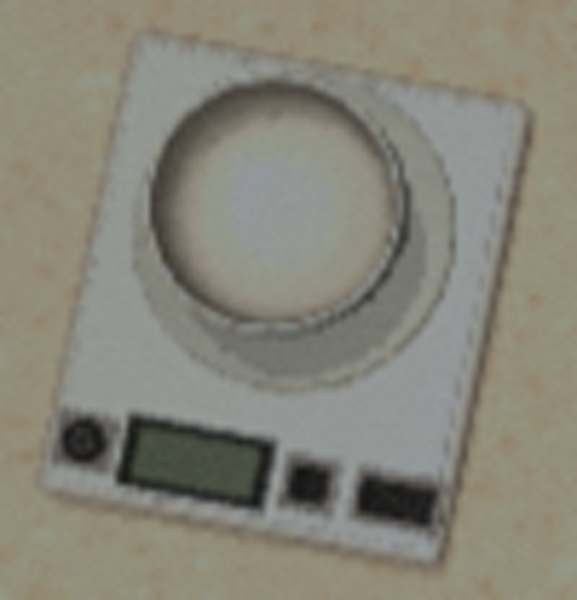

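View pics/sv.png

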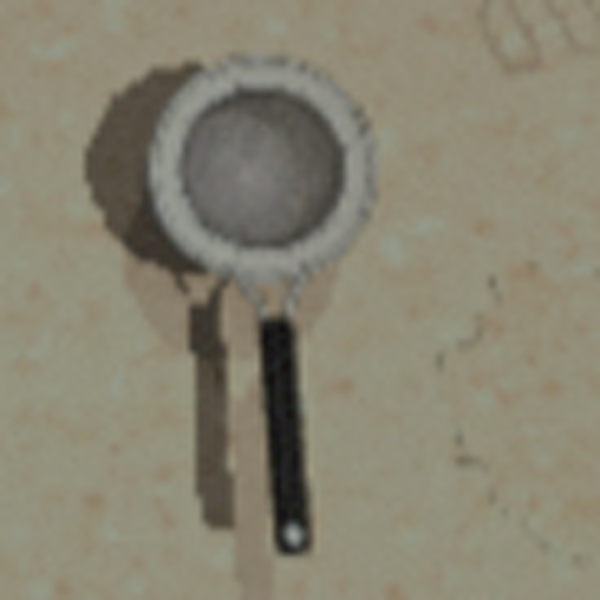

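The scale crop shows the round key at (82,440), square (308,483), long (397,498) and the bowl rim centred at (279,205). The sieve crop shows the rim centred at (263,166), with the handle from (278,320) to (292,548). Key spacings come out at 104 and 41 mm, against the 105 and 41 given.

```bash
python3 - <<'E'
from h import *
import cv2
from scipy.spatial.transform import Rotation as Ro
p=np.load("top_p.npy");d=np.load("top_d.npy")
keys={}
for n,u,v in[("round",182.2,254.1),("sq",221.1,261.4),("long",236.4,264.4)]:
    print(n,ray("top",u,v,30).round(1))
for c,D in(("top",d),):
    b=ray(c,216.4,213.5,83);print("bowl rim ellipse",b.round(1))
# circle fits from depth
def circ(q):
    A=np.c_[2*q[:,:2],np.ones(len(q))];s=np.linalg.lstsq(A,(q[:,:2]**2).sum(1),rcond=None)[0];return s[:2],np.sqrt(s[2]+s[0]**2+s[1]**2)
P=cloud("top",d,188,246,190,240).reshape(-1,3);q=P[(P[:,2]>74)&(P[:,2]<95)];print("bowl depth",len(q),circ(q),np.percentile(q[:,2],[5,50,95]))
P=cloud("top",d,390,432,205,250).reshape(-1,3);q=P[(P[:,2]>82)&(P[:,2]<100)];print("sieve",len(q),cv2.minEnclosingCircle(q[:,:2].astype(np.float32)),np.percentile(q[:,2],[5,50,95]))
print("sieve px",ray("top",410.3,225.5,90).round(1))
h0=ray("top",412.6,249.1,98);h1=ray("top",414.8,284,98);print("handle",h0.round(1),h1.round(1))
P=cloud("top",d,405,422,247,288);g=p[247:288,405:422].max(2);m=(g<70)&(P[...,2]>70)&(P[...,2]<120);q=P[m];
print("handle depth",len(q),q.mean(0),q.min(0),q.max(0),np.polyfit(q[:,0],q[:,1],1),np.polyfit(q[:,0],q[:,2],1))
ps=np.load("scene_p.npy");ds=np.load("scene_d.npy")
P=cloud("scene",ds,360,425,240,325);g=ps[240:325,360:425].max(2);m=(g<60)&(P[...,2]>75)&(P[...,2]<115);q=P[m]
print("handle scene",len(q),q.mean(0),q.min(0),q.max(0),np.polyfit(q[:,0],q[:,1],1),np.polyfit(q[:,0],q[:,2],1))
P=cloud("scene",ds,375,420,240,285).reshape(-1,3);q=P[(P[:,2]>84)&(P[:,2]<100)];print("sieve scene",cv2.minEnclosingCircle(q[:,:2].astype(np.float32)))
P=cloud("scene",ds,222,278,155,210).reshape(-1,3);q=P[(P[:,2]>76)&(P[:,2]<95)];print("bowl scene",len(q),circ(q),cv2.minEnclosingCircle(q[:,:2].astype(np.float32)))
P=cloud("top",d,0,640,0,147).reshape(-1,3);P=P[P[:,2]<1200];print("cabinet z",np.percentile(P[:,2],[1,50,99]),np.percentile(P[:,0],[1,50]))
s=sense();R=Ro.from_rotvec(s["tool_rot"]).as_matrix();print(R.round(3),nose_length)
print(callable(nose_length) and nose_length())
E
```

```text
round [486.7 330.   30. ]
sq [468.3 227.2  30. ]
long [460.8 186.9  30. ]
bowl rim ellipse [588.  231.9  83. ]
bowl depth 227 (array([590.86478997, 235.85929727]), np.float64(55.81324419464119)) [74.76256982 80.95178704 86.25356778]
sieve 571 ((553.5289306640625, -259.38128662109375), 53.17344665527344) [84.51183484 90.2227787  94.82951921]
sieve px [ 561.1 -260.4   90. ]
handle [ 500.8 -264.2   98. ] [ 413.7 -269.    98. ]
handle depth 161 [ 460.17434827 -264.72120352   97.66737097] [ 413.68504018 -273.14348674   91.34280458] [ 501.23671267 -257.50106875  104.9870332 ] [ 5.71915548e-02 -2.91039290e+02] [-6.19523518e-03  1.00518259e+02]<stdin>:21: RuntimeWarning: Mean of empty slice.
  ret = um.true_divide(
Traceback (most recent call last):
ValueError: zero-size array to reduction operation minimum which has no identity
```

```bash
python3 - <<'E'
from h import *
import cv2
from scipy.spatial.transform import Rotation as Ro
d=np.load("top_d.npy");ds=np.load("scene_d.npy")
def circ(q):
    A=np.c_[2*q[:,:2],np.ones(len(q))];s=np.linalg.lstsq(A,(q[:,:2]**2).sum(1),rcond=None)[0];return s[:2],np.sqrt(s[2]+s[0]**2+s[1]**2)
P=cloud("scene",ds,222,278,155,210).reshape(-1,3);q=P[(P[:,2]>76)&(P[:,2]<92)];print("bowl scene",len(q),circ(q),cv2.minEnclosingCircle(q[:,:2].astype(np.float32)))
P=cloud("scene",ds,375,420,240,285).reshape(-1,3);q=P[(P[:,2]>84)&(P[:,2]<100)];print("sieve scene",cv2.minEnclosingCircle(q[:,:2].astype(np.float32)))
P=cloud("top",d,0,640,0,147).reshape(-1,3);P=P[P[:,2]<1200];print("cabinet z",np.percentile(P[:,2],[1,50,99]),np.percentile(P[:,0],[1,50]))
# project checks into the scene camera
for n,X in dict(round=(486.7,330,30),long=(460.8,186.9,30),bowl=(588,232,83),grip=(475,-265,98)).items(): print(n,np.round(proj("scene",X),1))
s=sense();R=Ro.from_rotvec(s["tool_rot"]).as_matrix();print(R.round(3),nose_length() if callable(nose_length) else nose_length)
E
python3 - <<'E'
import cv2
p=cv2.imread("pics/scene0.png")
cv2.imwrite("pics/sc2.png",cv2.resize(p[150:250,180:300],(720,600),interpolation=cv2.INTER_CUBIC))
E
```

```text
bowl scene 198 (array([592.07042827, 233.8793544 ]), np.float64(55.987841119212426)) ((591.6409912109375, 234.7662353515625), 60.6221809387207)
sieve scene ((547.5079345703125, -258.41680908203125), 61.947532653808594)
cabinet z [ 725.10982475  931.16965733 1034.29946319] [586.51249575 587.89192078]
round [199.5 197.4]
long [231.3 225. ]
bowl [247.6 177.9]
grip [381.5 288.1]
[[-0.928  0.373 -0.   ]
 [ 0.373  0.928 -0.   ]
 [-0.    -0.    -1.   ]] 173.4
```

View pics/sc2.png

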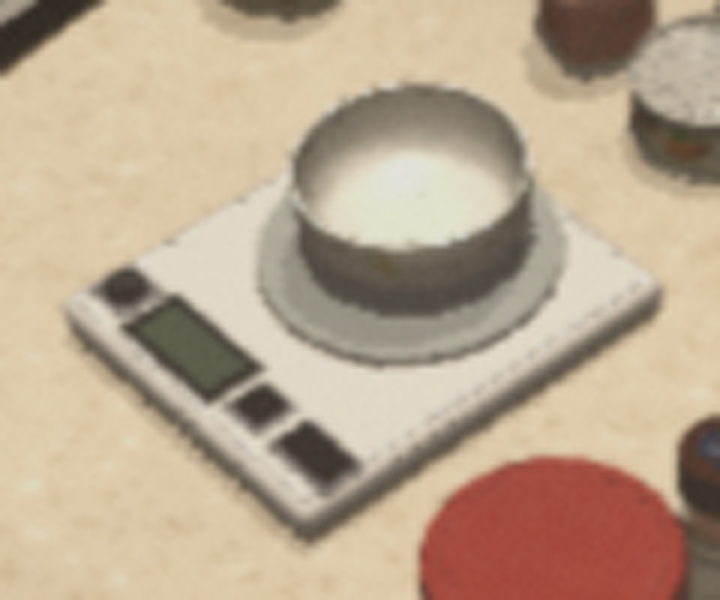

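The scene camera puts the keys and bowl within about 1.5 px of the top-camera points, so I averaged the two: round (487,329), square (469,226.5), long (461.5,186), bowl (589.5,232.5). I'll shut the fingers and head for the round key.

Call:
send_rows([
  [[-1,-0.25,0.2],[0,0,-0.129]],
  [[-1,-0.25,0.2],[0,0,-0.129]],
  [[-1,-0.25,0.2],[0,0,-0.129]],
  [[-1,-0.25,0.2],[0,0,-0.129]],
  [[-1,-0.25,0.2],[0,0,-0.129]],
  [[-1,-0.25,0.2],[0,0,-0.129]],
], hand=0, squeeze=40)

```text
time: 1.8
tcp_pos: [340.7, 441.8, 374.2]
tool_rot: [-0.286, -3.128, 0.001]
contact_force: [-0.8, -0.2, 0.6]
width: 0.143
grip_force: 0.0
```

Call:
send_rows([
  [[-1,-0.57,0.5],[0,0,0]],
  [[-1,-0.57,0.5],[0,0,0]],
  [[-1,-0.57,0.5],[0,0,0]],
  [[-1,-0.57,0.5],[0,0,0]],
  [[-1,-0.57,0.5],[0,0,0]],
  [[-1,-0.57,0.5],[0,0,0]],
])

```text
time: 2.3
tcp_pos: [473.2, 330.2, 297.7]
tool_rot: [-0.285, -3.127, 0.003]
contact_force: [-0.7, 0.8, 0.4]
width: -0.002
grip_force: 0.0
```

```bash
cat >> h.py <<'E'
from scipy.spatial.transform import Rotation as Ro
def to(x,y,z,yaw=None):
    "shift/turn units to reach TCP x,y,z with tool y at heading yaw, tool down"
    s=sense();R=Ro.from_rotvec(s["tool_rot"])
    t=R.inv().apply(np.array([x,y,z])-s["tcp_pos"])/150
    w=np.zeros(3)
    if yaw is not None:
        c,n=np.cos(yaw),np.sin(yaw)
        T=Ro.from_matrix(np.array([[-n,c,0],[c,n,0],[0,0,-1]])) 
        w=(R.inv()*T).as_rotvec()/(np.pi/2)
    print(round(s["time"],2),s["tcp_pos"].round(1),"F",s["contact_force"].round(1),"w",round(s["width"],3),"g",round(s["grip_force"],1),"shift",t.round(3),"turn",w.round(3))
E
python3 -c "
from h import *
to(487,329,225,1.390)"
```

```text
2.3 [473.2 330.2 297.7] F [-0.7  0.8  0.4] w -0.002 g 0.0 shift [-0.093  0.01   0.484] turn [-0.001 -0.001 -0.001]
```

Call:
send_rows([
  [[-0.093,0.01,0.4],[0,0,0]],
  [[-0.093,0.01,0.48],[0,0,0]],
  [[-0.093,0.01,0.48],[0,0,0]],
  [[-0.093,0.01,0.48],[0,0,0]],
  [[-0.093,0.01,0.48],[0,0,0]],
  [[-0.093,0.01,0.48],[0,0,0]],
])

```text
time: 2.8
tcp_pos: [486.2, 332.3, 230.6]
tool_rot: [0.279, 3.125, 0.004]
contact_force: [0.2, 0.3, 0.4]
width: 0.001
grip_force: 0.0
```

```bash
python3 - <<'E'
from h import *
import cv2
to(487,329,205,1.390)
a=[]
for c,P in(("scene",(487,329,45)),("top",(487,329,45))):
    p,d=snapshot(c);u,v=map(int,proj(c,P));a.append(cv2.resize(p[v-50:v+50,max(u-65,0):u+65,::-1],(400,300),interpolation=cv2.INTER_CUBIC))
cv2.imwrite("pics/k1.png",np.hstack(a))
E
```

```text
2.8 [486.2 332.3 230.6] F [0.2 0.3 0.4] w 0.001 g 0.0 shift [-0.008 -0.021  0.171] turn [0.002 0.002 0.002]
```

View pics/k1.png

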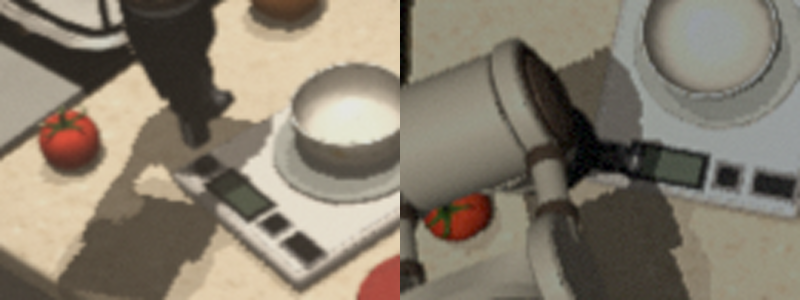

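Call:
send_rows([
  [[-0.008,-0.012,0.1],[0,0,0]],
  [[-0.008,-0.012,0.145],[0,0,0]],
  [[-0.008,-0.012,0.145],[0,0,0]],
  [[-0.008,-0.012,0.145],[0,0,0]],
  [[-0.008,-0.012,0.145],[0,0,0]],
  [[-0.008,-0.012,0.145],[0,0,0]],
])

```text
time: 3.4
tcp_pos: [487.0, 329.2, 206.7]
tool_rot: [0.281, 3.128, 0.001]
contact_force: [-0.8, 0.4, 0.4]
width: 0.001
grip_force: 0.0
```

```bash
python3 -c "
from h import *
to(487,329,200,1.390)"
```

```text
3.4 [487.  329.2 206.7] F [-0.8  0.4  0.4] w 0.001 g 0.0 shift [-0.    -0.001  0.045] turn [0.    0.001 0.001]
```

Call:
send_rows([
  [[0,0,0.02],[0,0,0]],
  [[0,0,0.03],[0,0,0]],
  [[0,0,0.04],[0,0,0]],
  [[0,0,0.04],[0,0,0]],
  [[0,0,0.04],[0,0,0]],
  [[0,0,0.04],[0,0,0]],
])

```text
time: 3.9
tcp_pos: [487.1, 329.2, 200.4]
tool_rot: [0.281, 3.128, 0.001]
contact_force: [1.7, 0.9, 4.1]
width: -0.002
grip_force: 1.5
```

Call:
send_rows([
  [[0,0,0.008],[0,0,0]],
  [[0,0,0.008],[0,0,0]],
  [[0,0,0.008],[0,0,0]],
])

```text
time: 4.15
tcp_pos: [487.1, 329.2, 199.4]
tool_rot: [0.281, 3.128, 0.001]
contact_force: [0.8, 0.6, 5.9]
width: 0.0
grip_force: 2.7
```

Call:
send_rows([
  [[0,0,-0.1],[0,0,0]],
  [[0,0,-0.2],[0,0,0]],
  [[0,0,-0.2],[0,0,0]],
  [[0.002,-0.3,-0.2],[0,0,0]],
  [[0.002,-0.5,-0.2],[0,0,0]],
  [[0.002,-0.695,-0.2],[0,0,0]],
  [[0.002,-0.695,-0.2],[0,0,0]],
  [[0.002,-0.695,-0.2],[0,0,0]],
  [[0.002,-0.695,-0.2],[0,0,0]],
  [[0.002,-0.695,-0.2],[0,0,0]],
])

```text
time: 4.98
tcp_pos: [467.8, 227.1, 228.4]
tool_rot: [-0.28, -3.129, -0.0]
contact_force: [0.6, -0.5, -0.4]
width: -0.001
grip_force: 0.0
```

```bash
python3 -c "
from h import *
to(469,226.5,206,1.390)"
```

```text
4.98 [467.8 227.1 228.4] F [ 0.6 -0.5 -0.4] w -0.001 g 0.0 shift [-0.009 -0.003  0.149] turn [ 0.    -0.     0.002]
```

Call:
send_rows([
  [[-0.006,-0.004,0.1],[0,0,0]],
  [[-0.006,-0.004,0.14],[0,0,0]],
  [[-0.006,-0.004,0.14],[0,0,0]],
  [[-0.006,-0.004,0.16],[0,0,0]],
  [[-0.006,-0.004,0.18],[0,0,0]],
  [[-0.006,-0.004,0.194],[0,0,0]],
  [[-0.006,-0.004,0.196],[0,0,0]],
  [[-0.006,-0.004,0.198],[0,0,0]],
  [[-0.006,-0.004,0.2],[0,0,0]],
  [[-0.006,-0.004,0.2],[0,0,0]],
])

```text
time: 5.82
tcp_pos: [468.8, 226.1, 199.4]
tool_rot: [0.281, 3.128, 0.001]
contact_force: [-1.7, 2.4, 6.2]
width: 0.002
grip_force: 2.6
```

Square key bottomed (6.2 N). Next is the long key.

Call:
send_rows([
  [[0,0,-0.1],[0,0,0]],
  [[0,0,-0.2],[0,0,0]],
  [[0,0,-0.2],[0,0,0]],
  [[0.001,-0.15,-0.2],[0,0,0]],
  [[0.001,-0.272,-0.2],[0,0,0]],
  [[0.001,-0.272,-0.2],[0,0,0]],
  [[0.001,-0.272,-0.2],[0,0,0]],
  [[0.001,-0.272,-0.2],[0,0,0]],
  [[0.001,-0.272,-0.2],[0,0,0]],
])

```text
time: 6.57
tcp_pos: [461.3, 186.1, 228.6]
tool_rot: [0.28, 3.129, 0.0]
contact_force: [-0.6, -0.3, 0.8]
width: -0.002
grip_force: 0.0
```

Call:
send_rows([
  [[0,0,0.1],[0,0,0]],
  [[0,0,0.14],[0,0,0]],
  [[0,0,0.14],[0,0,0]],
  [[0,0,0.16],[0,0,0]],
  [[0,0,0.18],[0,0,0]],
  [[0,0,0.194],[0,0,0]],
  [[0,0,0.196],[0,0,0]],
  [[0,0,0.198],[0,0,0]],
  [[0,0,0.2],[0,0,0]],
  [[0,0,0.2],[0,0,0]],
])

```text
time: 7.4
tcp_pos: [461.4, 185.8, 199.4]
tool_rot: [0.281, 3.128, 0.001]
contact_force: [-1.6, 1.6, 5.8]
width: 0.005
grip_force: 2.7
```

Call:
send_rows([
  [[0,0,-0.15],[0,0,0]],
  [[0,0,-0.4],[0,0,0]],
  [[0,0,-0.7],[0,0,0]],
  [[0,0,-1],[0,0,0]],
  [[0,0,-1],[0,0,0]],
  [[0,-0.25,-1],[0,0,-0.04]],
  [[0,-0.5,-1],[0,0,-0.08]],
  [[0,-0.75,-1],[0,0,-0.12]],
  [[0,-1,-1],[0,0,-0.151]],
  [[0,-1,-1],[0,0,-0.151]],
])

```text
time: 8.23
tcp_pos: [433.8, 33.3, 348.6]
tool_rot: [0.085, -3.14, 0.005]
contact_force: [-0.1, 1.2, -0.1]
width: 0.001
grip_force: 0.0
```

```bash
python3 -c "
from h import *
to(475,-265,352,1.627)"
```

```text
8.23 [433.8  33.3 348.6] F [-0.1  1.2 -0.1] w 0.001 g 0.0 shift [-0.166 -2.001 -0.016] turn [-0.002 -0.    -0.001]
```

Call:
send_rows([
  [[0,-0.25,-0.03],[0,0,0]],
  [[0,-0.5,-0.03],[0,0,0]],
  [[0,-0.75,-0.03],[0,0,0]],
  [[-0.1,-1,-0.03],[0,0,0]],
  [[-0.16,-1,-0.03],[0,0,0]],
  [[-0.16,-1,-0.03],[0,0,0]],
])

```text
time: 8.73
tcp_pos: [468.1, -111.9, 353.2]
tool_rot: [-0.086, 3.14, -0.0]
contact_force: [-1.5, 0.6, -0.3]
width: -0.002
grip_force: 0.0
```

Call:
send_rows([
  [[0,-0.25,0],[0,0,0]],
  [[0,-0.5,0],[0,0,0]],
  [[0,-0.75,0],[0,0,0]],
  [[0,-1,0],[0,0,0]],
  [[0,-1,0],[0,0,0]],
  [[0,-1,0],[0,0,0]],
  [[0,-1,0],[0,0,0]],
  [[0,-1,0],[0,0,0]],
  [[0,-1,0],[0,0,0]],
], hand=0.6)

```text
time: 9.48
tcp_pos: [476.0, -258.4, 353.2]
tool_rot: [0.094, -3.14, -0.001]
contact_force: [0.2, -1.3, 0.1]
width: 0.601
grip_force: 0.0
```

```bash
python3 - <<'E'
from h import *
import cv2
to(475,-265,250,1.627)
a=[]
for c,P in(("scene",(500,-265,90)),("top",(480,-265,90))):
    p,d=snapshot(c);u,v=map(int,proj(c,P));a.append(cv2.resize(p[v-60:v+60,u-80:u+80,::-1],(400,300),interpolation=cv2.INTER_CUBIC))
cv2.imwrite("pics/g1.png",np.hstack(a))
E
```

```text
9.48 [ 476.  -258.4  353.2] F [ 0.2 -1.3  0.1] w 0.601 g 0.0 shift [ 0.009 -0.044  0.688] turn [ 0.    -0.     0.003]
```

View pics/g1.png

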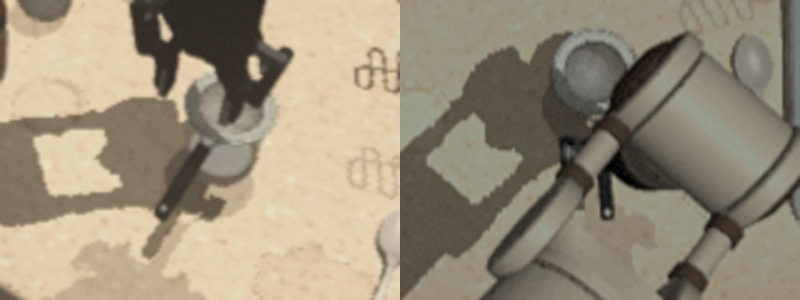

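The gripper straddles the handle, with the finger tips at (165,90) and (230,115) on either side of it in the scene view. I'll centre it and go down.

Call:
send_rows([
  [[0.009,-0.044,0.0],[0,0,0]],
  [[0.009,-0.044,0.2],[0,0,0]],
  [[0.009,-0.044,0.4],[0,0,0]],
  [[0.009,-0.044,0.5],[0,0,0]],
  [[0.009,-0.044,0.6],[0,0,0]],
  [[0.009,-0.044,0.7],[0,0,0]],
  [[0.009,-0.044,0.7],[0,0,0]],
  [[0.009,-0.044,0.7],[0,0,0]],
  [[0.009,-0.044,0.7],[0,0,0]],
])

```text
time: 10.33
tcp_pos: [475.2, -267.1, 249.3]
tool_rot: [-0.091, 3.139, -0.002]
contact_force: [-0.2, 0.4, 0.8]
width: 0.599
grip_force: 0.0
```

```bash
python3 - <<'E'
from h import *
import cv2
to(475,-265,248,1.627)
p,d=snapshot("scene");u,v=map(int,proj("scene",(490,-265,90)));cv2.imwrite("pics/g2.png",cv2.resize(p[v-45:v+45,u-60:u+60,::-1],(600,450),interpolation=cv2.INTER_CUBIC))
E
```

```text
10.33 [ 475.2 -267.1  249.3] F [-0.2  0.4  0.8] w 0.599 g 0.0 shift [0.    0.014 0.009] turn [-0.001  0.001  0.001]
```

View pics/g2.png

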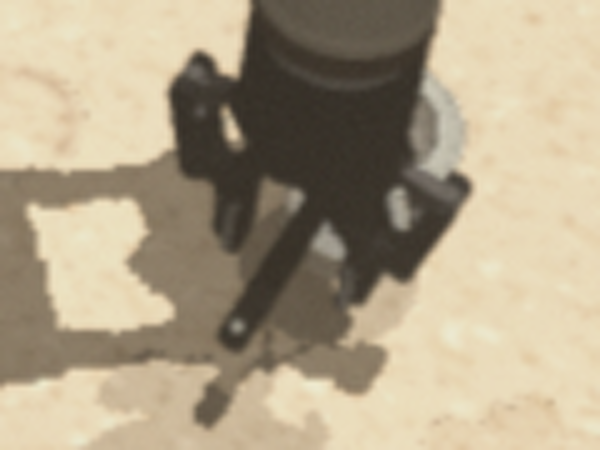

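The handle at (270,270) lies between the finger tips at (230,240) and (355,290). I'll close on it.

Call:
send_rows([
  [[0,0.012,0.006],[0,0,0]],
  [[0,0.012,0.006],[0,0,0]],
  [[0,0.012,0.006],[0,0,0]],
  [[0,0.012,0.006],[0,0,0]],
  [[0,0.012,0.006],[0,0,0]],
  [[0,0.012,0.006],[0,0,0]],
  [[0,0.012,0.006],[0,0,0]],
  [[0,0.012,0.006],[0,0,0]],
  [[0,0.012,0.006],[0,0,0]],
  [[0,0.012,0.006],[0,0,0]],
], hand=0, squeeze=70)

```text
time: 11.22
tcp_pos: [474.8, -265.0, 247.6]
tool_rot: [-0.091, 3.14, -0.0]
contact_force: [-0.2, 0.6, 2.7]
width: 0.148
grip_force: 68.3
```

Call:
send_rows([
  [[0,0,-0.04],[0,0,0]],
  [[0,0,-0.1],[0,0,0]],
  [[0,0,-0.18],[0,0,0]],
  [[0,0,-0.28],[0,0,0]],
  [[0,0,-0.4],[0,0,0]],
  [[0,0,-0.55],[0,0,0]],
  [[0,0,-0.7],[0,0,0]],
  [[0,0,-0.8],[0,0,0]],
  [[0,0,-0.8],[0,0,0]],
  [[0,0,-0.8],[0,0,0]],
])

```text
time: 12.05
tcp_pos: [474.9, -265.1, 368.7]
tool_rot: [-0.091, 3.138, -0.003]
contact_force: [-0.3, 0.3, -1.1]
width: 0.147
grip_force: 68.2
```

```bash
cat >> h.py <<'E'
def sievefit():
    "sieve rim from both cameras' depth around expected position of the held sieve"
    import cv2
    s=sense();R=Ro.from_rotvec(s["tool_rot"]);g=s["tcp_pos"]+R.apply([0,0,155]);c=g+R.apply([-85,0,0])
    out=[]
    for cam in("top","scene"):
        p,d=snapshot(cam);u,v=map(int,proj(cam,c))
        P=cloud(cam,d,max(u-60,0),u+60,max(v-60,0),v+60);L=P-(c-[0,0,3]);r=np.hypot(L[...,0],L[...,1])
        m=(r<50)&(r>36)&(abs(L[...,2])<20);q=P[m];th=np.arctan2(L[...,1],L[...,0])[m]
        co=np.linalg.lstsq(np.c_[q[:,:2]-c[:2],np.ones(len(q))],q[:,2],rcond=None)[0]
        m2=(r<58)&(abs(L[...,2])<20);Q=L[m2]
        print(cam,"exp",c.round(1),"n",len(q),"tilt x,y deg",np.degrees(co[:2]).round(1),"z rim",co[2].round(1),"extents rel",np.percentile(Q[:,0],[1,99]).round(1),np.percentile(Q[:,1],[1,99]).round(1),"circ",np.round(cv2.minEnclosingCircle(Q[Q[:,0]>-35][:,:2].astype(np.float32))[0],1))
        cv2.imwrite(f"pics/s_{cam}_{s['time']:.2f}.png",p[:,:,::-1])
E
python3 -c "
from h import *
to(475,-265,368)
sievefit()"
```

```text
12.05 [ 474.9 -265.1  368.7] F [-0.3  0.3 -1.1] w 0.147 g 68.2 shift [-0.001  0.     0.005] turn [0. 0. 0.]
top exp [ 560.  -260.4  213.8] n 321 tilt x,y deg [-1.1 -0.4] z rim 211.0 extents rel [-41.4  45.7] [-37.4  42.7] circ [4.  2.4]
scene exp [ 560.  -260.4  213.8] n 112 tilt x,y deg [-1.7  0. ] z rim 209.4 extents rel [-38.7  45.4] [-43.1  -5.7] circ [  7.  -16.7]
```

It is held level (about 1°), with the rim at z 211 as expected. Now the carry across, with the mesh bottom at about 180 mm, which clears the 144 mm tin.

Call:
send_rows([
  [[0,0.04,0],[0,0,0]],
  [[0,0.13,0],[0,0,0]],
  [[0,0.25,0],[0,0,0]],
  [[0,0.4,0],[0,0,0]],
  [[0,0.55,0],[0,0,0]],
  [[0,0.7,0],[0,0,0]],
  [[0,0.85,0],[0,0,0]],
  [[0,1,0],[0,0,0]],
])

```text
time: 12.82
tcp_pos: [465.3, -113.0, 366.4]
tool_rot: [0.092, -3.139, -0.002]
contact_force: [0.0, 1.1, -1.2]
width: 0.146
grip_force: 68.2
```

Call:
send_rows([
  [[0,0.15,0],[0,0,0]],
  [[0,0.3,0],[0,0,0]],
  [[0,0.45,0],[0,0,0]],
  [[0,0.6,0],[0,0,0]],
  [[0,0.75,0],[0,0,0]],
  [[0,0.9,0],[0,0,0]],
  [[0,1,0],[0,0,0]],
])

```text
time: 13.4
tcp_pos: [456.1, 37.2, 366.4]
tool_rot: [0.094, -3.138, -0.002]
contact_force: [0.7, 0.1, -2.6]
width: 0.147
grip_force: 68.2
```

Call:
send_rows([
  [[0,0.15,0],[0,0,0]],
  [[-0.1,0.3,0],[0,0,0]],
  [[-0.2,0.45,0],[0,0,0]],
  [[-0.3,0.6,0],[0,0,0]],
  [[-0.38,0.75,0],[0,0,0]],
  [[-0.38,0.9,0],[0,0,0]],
  [[-0.38,1,0],[0,0,0]],
  [[-0.38,1,0],[0,0,0]],
  [[-0.38,1,0],[0,0,0]],
])

```text
time: 14.15
tcp_pos: [504.6, 188.6, 366.5]
tool_rot: [0.095, -3.138, 0.001]
contact_force: [0.2, 0.1, -1.8]
width: 0.146
grip_force: 68.4
```

```bash
python3 -c "
from h import *
to(503.5,227.5,368,1.627)"
```

```text
14.15 [504.6 188.6 366.5] F [ 0.2  0.1 -1.8] w 0.146 g 68.4 shift [-0.008  0.259 -0.01 ] turn [-0.    -0.001  0.003]
```

Finish the traverse and go partway down, with the mesh staying above the rim, then measure.

Call:
send_rows([
  [[-0.007,0.1,0],[0,0,0]],
  [[-0.007,0.2,0.0],[0,0,0]],
  [[-0.007,0.259,0.1],[0,0,0]],
  [[-0.007,0.259,0.2],[0,0,0]],
  [[-0.007,0.259,0.3],[0,0,0]],
  [[-0.007,0.259,0.36],[0,0,0]],
  [[-0.007,0.259,0.36],[0,0,0]],
  [[-0.007,0.259,0.36],[0,0,0]],
  [[-0.007,0.259,0.36],[0,0,0]],
  [[-0.007,0.259,0.36],[0,0,0]],
])

```text
time: 14.98
tcp_pos: [504.8, 226.3, 314.6]
tool_rot: [-0.09, 3.138, 0.001]
contact_force: [0.3, 0.6, -0.8]
width: 0.148
grip_force: 68.4
```

```bash
python3 -c "
from h import *
import cv2
to(503.5,227.5,262,1.627)
sievefit()
a=[]
for c in('scene','top'):
    p,d=snapshot(c);u,v=map(int,proj(c,(570,232,95)));a.append(cv2.resize(p[v-50:v+50,u-65:u+65,::-1],(400,308),interpolation=cv2.INTER_CUBIC))
cv2.imwrite('pics/f1.png',np.hstack(a))
"
```

```text
14.98 [504.8 226.3 314.6] F [ 0.3  0.6 -0.8] w 0.148 g 68.4 shift [0.009 0.008 0.351] turn [0.    0.001 0.001]
top exp [590.  231.3 159.8] n 263 tilt x,y deg [-1.2  0.1] z rim 156.6 extents rel [-37.   44.8] [-42.2  41.6] circ [ 2.  -0.4]
scene exp [590.  231.3 159.8] n 174 tilt x,y deg [-1.  -0.7] z rim 155.8 extents rel [-37.   45.1] [-44.9  38.7] circ [ 6.6 -2.1]
```

View pics/f1.png

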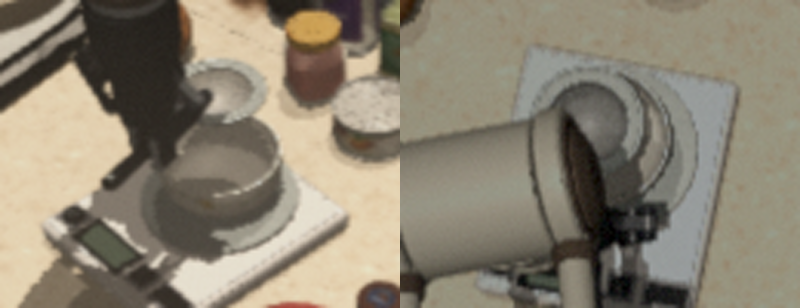

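The sieve sits above the bowl at about (591,231), with the bowl undisturbed. Lower it slowly by 53 mm.

Call:
send_rows([
  [[0.006,0.008,0.04],[0,0,0]],
  [[0.006,0.008,0.08],[0,0,0]],
  [[0.006,0.008,0.12],[0,0,0]],
  [[0.006,0.008,0.16],[0,0,0]],
  [[0.006,0.008,0.2],[0,0,0]],
  [[0.006,0.008,0.24],[0,0,0]],
  [[0.006,0.008,0.28],[0,0,0]],
  [[0.006,0.008,0.31],[0,0,0]],
  [[0.006,0.008,0.33],[0,0,0]],
  [[0.006,0.008,0.35],[0,0,0]],
])

```text
time: 16.02
tcp_pos: [503.4, 227.6, 260.5]
tool_rot: [0.091, -3.14, 0.0]
contact_force: [0.2, 0.1, -0.4]
width: 0.146
grip_force: 68.4
```

Call:
send_rows([
  [[0,0,0],[0,0,0]],
  [[0,0,0],[0,0,0]],
  [[0,0,0],[0,0,0]],
  [[0,0,0],[0,0,0]],
  [[0,0,0],[0,0,0]],
  [[0,0,0],[0,0,0]],
])

```text
time: 16.52
tcp_pos: [503.5, 227.6, 261.1]
tool_rot: [-0.091, 3.14, 0.0]
contact_force: [-0.4, 0.2, -0.8]
width: 0.146
grip_force: 68.4
```

```bash
python3 -c "
from h import *
import cv2
to(503.5,227.5,262,1.627)
sievefit()
a=[]
for c in('scene','top'):
    p,d=snapshot(c);u,v=map(int,proj(c,(570,232,95)));a.append(cv2.resize(p[v-50:v+50,u-65:u+65,::-1],(400,308),interpolation=cv2.INTER_CUBIC))
cv2.imwrite('pics/f2.png',np.hstack(a))
for n in('tea_tin','sugar_jar','spice_jar','tumbler'): print(n,[(np.round(b['location']),round(b['p'],2)) for b in boxes_of(n,'scene')[:1]])
"
```

```text
16.52 [503.5 227.6 261.1] F [-0.4  0.2 -0.8] w 0.146 g 68.4 shift [-0.    -0.001 -0.006] turn [0.    0.    0.001]
top exp [588.4 232.6 106.1] n 250 tilt x,y deg [-0.5 -0.2] z rim 102.6 extents rel [-37.2  45.1] [-44.1  41.3] circ [ 9.4 -8.7]
scene exp [588.4 232.6 106.1] n 174 tilt x,y deg [-1.1 -1.2] z rim 101.7 extents rel [-38.5  45.7] [-45.8  39.7] circ [ 2.3 -5.1]
tea_tin [(array([382., -25., 136.]), 0.76)]
sugar_jar [(array([623.,  -4.,  61.]), 0.93)]
spice_jar [(array([506., -12.,  80.]), 0.88)]
tumbler [(array([ 570., -259.,   51.]), 0.83)]
```

View pics/f2.png

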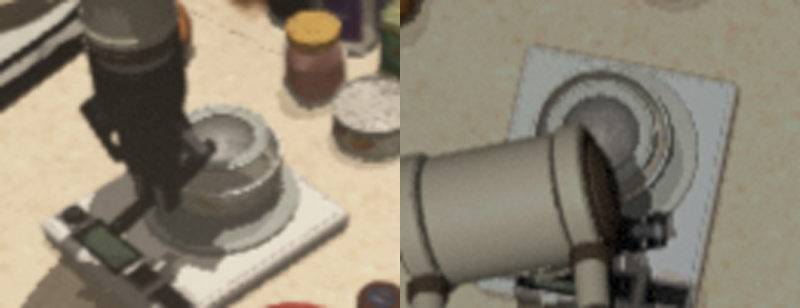

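The sieve is nested in the bowl mouth, concentric to within about 4 mm, with the mesh bottom about 11 mm below the rim. The jars and tin haven't moved, and the tumbler was found standing. I'll trim 2 mm in y and let it settle.

Call:
send_rows([
  [[0.004,0.006,-0.004],[0,0,0]],
  [[0.007,0.013,-0.008],[0,0,0]],
  [[0.007,0.013,-0.008],[0,0,0]],
  [[0.007,0.013,-0.008],[0,0,0]],
  [[0.007,0.013,-0.008],[0,0,0]],
  [[0.007,0.013,-0.008],[0,0,0]],
  [[0.007,0.013,-0.008],[0,0,0]],
  [[0.007,0.013,-0.008],[0,0,0]],
])

```text
time: 17.58
tcp_pos: [502.2, 229.5, 262.0]
tool_rot: [0.091, -3.14, 0.0]
contact_force: [0.1, -0.1, -0.8]
width: 0.151
grip_force: 68.4
```

```bash
python3 -c "
from h import *
to(502.5,229.5,262,1.627)
print(job_done())"
```

```text
17.58 [502.2 229.5 262. ] F [ 0.1 -0.1 -0.8] w 0.151 g 68.4 shift [-0.002  0.     0.   ] turn [-0.    -0.     0.001]
the job is handed in; nothing more can be done
None
```

I pressed the round, square and long keys in order and handed in the job at 17.6 s with the sieve held level over the middle of the bowl, the mesh bottom about 1 cm below the rim; no verdict came back.

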